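Load a brass pull into the sloping chasing jig

ROBOT

A 6-joint arm with a two-finger parallel gripper is mounted at the origin on the work surface. World frame = base frame: x ahead of the robot, y to its left, z up, the work surface at z = 0. Lengths are in m, angles in rad, forces in N, time in s.
With the tool pointing down it reaches from about 0.325 to 0.85 m from the base axis. Payload 15.5 kg.
Tool frame: the origin (TCP) lies on the mounting face of the last link; the fingertips stand 191 mm ahead of it and the grasp point (between the pads) lies 172 mm ahead of it; z points along the fingers, y is the line along which they close (so a half turn about z gives the same grasp; the last joint's range is limited). The gripper opens to 91 mm and grips with 3 to 60 N. Pads are 32 mm wide; open, the fingers measure 118 mm over their backs; the gripper's body (76 mm by 178 mm) begins 60 mm behind the grasp point.
Start: joints at [-1.385, 0.494, 1.345, -0, 1.302, -0.096], TCP at [0.173, -0.601, 0.405] pointing down, gripper open.
Joint ranges: [-2.91, 2.91], [-0.82, 2.16], [0.22, 2.67], [-1.22, 4.37], [0.12, 2.79], [-3.08, 3.08]. Speed limits (rad/s): [1.89, 1.89, 2.57, 3.01, 3.01, 3.01].

INTERFACE

Orientations are given as a unit quaternion [w, x, y, z].
In Python, from station import get_obs, read_camera, close_job, cut_out gives the robot as it stands.
- The arm moves only by the tool servo_tool, never from a script. Its argument "deltas" is one flat list of numbers, 7 for each row, row after row: the opening, from -1 (shut) to 1 (fully open), then the shift along the tool's x, y, z in units of 40 mm (1.0 is 40 mm), then the turn, a rotation vector about the tool's x, y, z in units of 10 degrees (1.0 is 10 degrees). A call has 1 to 12 rows; each row is the pose to reach, as a shift and turn from the pose commanded when the call began, along the tool's axes at that moment; what a row does not reach only later rows make up. A row lasts 1/8 s, in which the tool goes at most 62.5 mm and 10.7 degrees, less where a joint would pass 70% of its speed; a pose out of reach is approached as far as the arm can. A call with a gripper value outside its range is refused whole. The fingers move at their own pace and stop on an object; the grip force is fixed at half the most. Time passes only in rows, so rows that repeat a pose let the fingers close. It gives the time, the measured TCP pose, the force, the opening and the grip force at its end, in the units of the state.
- get_obs(): the state, without advancing time (a new reading comes with each control period).
- read_camera(name): name is "scene" or "top"; returns a dict with "image" (384x512x3 uint8, red, green, blue), "fx", "fy", "cx", "cy" (pixels), "R" (3x3) and "t" (3): a world point X has camera coordinates R X + t. Camera axes: x right, y down, z forward; pixel columns grow to the right and rows downward; lengths in m; the calibration is good to about 2 mm. A picture is of the moment at which its call begins. There is no depth.
- close_job(): hands the job in; it is judged then, once.
Trained networks look in the newest picture that a camera, given by its name, has taken for a name from the list of things; names that differ only in an ending like _2 or _b are one class to them, and where a whole thing is asked for, a point or a joint stands for the part that bears it (a point fixed in the world has none). Each returns a list of dicts, best first, with "conf" (0 to 1); they miss things now and then, are a little off and sometimes report something else, mostly with a low value. They report only what shows in the picture. A call takes as long as a camera call. They do not tell look-alikes from the thing itself.
- cut_out(camera, name): "pixels" (384x512 bool, what is visible of it) and "extent" ([left, top, right, bottom] in pixels, round what is visible of it).
The state is a dict: "t": time; "joint_positions": joint angles; "dq": joint speeds; "effort": joint torques, N m; "tcp_pos": TCP position; "eef_rot": TCP orientation; "force": force on the tool from outside, world axes, zero at the start; "ft_torque": the same for the moment, N m; "gripper_width": opening from 0.0 (shut) to 1.0 (fully open); "grip_force": force on a finger pad.
Only numpy, scipy, OpenCV 4.12 (cv2) and the standard library are available. Lean on these libraries where they do the work, as an engineer would, in place of code of your own. Each camera call takes 0.05 s, during which the arm holds its last target. There are 200 camera calls.

TASK

Lay the brass cabinet pull flat on the sloping bed of the jig, handle up and its long side along the bed, clear of both fences, and let go there so that it slides down by itself fully home into the corner of the two fences. Then push the red clamp down the bed until it bears on the pull with 5 to 12 N, pressing it against the low fence, and stays so when you let go: less would let it slip, more dents the brass. Never slam the pull. Leave the hammer, jar and bowl where they are.

Things in the scene. Friction and masses are not known exactly. Their poses are not given: they have to be found in the camera images.
- pull: Cast brass cabinet pull, about 0.42 kg, lying flat on the bench, handle up. Flat plate 90 (x) x 64 (y) x 8 mm; on it a straight bar handle along x, 52 long, 14 wide (y), the bar 22 to 40 mm above the plate's underside, on two feet (open between them). Origin: centre of the plate's underside; z up through the handle; alike after a half turn about z.
- bed: Waxed, slippery aluminium bed of a jig fixed to the bench. Origin: its lowest corner, on the upper face where the inner faces of two blue fences meet. x: along the bed, uphill (0.315 rad), away from the low fence (face x = 0); y: across, uphill (0.25 rad), away from the side fence (face y = 0, x 0 to 125 mm); z: square to it, outward. Face x -12 to 250, y -12 to 103 mm; fences 6 mm high, 12 thick.
- jaw: Red clamp sliding along the bed's x on the line y = 32 mm, axes as the bed's. Foot 62 (x) x 44 (y) x 9 mm, its flat front presses on the plate's edge; at its rear an upright tab. Origin: bottom of the front face, mid-width, 0.5 mm above the bed. It slides downhill when pushed or drawn with about 8 N and stays where left (friction, no spring). What is pushed beyond these 8 N bears on the pull; up to 8 N of it remains on letting go.
- home (a point): Point on the bed's upper face, at x = 45, y = 32, z = 0 mm of the bed, where the pull's origin comes to lie when it is fully home against both fences, its long side along the bed's x (either way round). Let go on the bed uphill of here, the pull slides down to it by itself.
- tab (a point): Middle of the top face of the clamp's upright tab, 48 mm above the bed. The tab is 14 mm thick (along the bed's x; 48 to 62 mm behind the front face) and 44 mm wide (along y), free on both sides: push it from its uphill side or pinch it.
- clamp (a joint): How far the red clamp has slid down the bed, m: 0 fully back (front face at x = 160 mm of the bed), 0.070 at a pull that is fully home, end of travel 0.085.
- hammer: Chasing hammer with a wooden handle, 260 mm long, lying on the bench; a bystander. Origin near its middle.
- wax_jar: Amber jar, 60 mm wide, 70 mm tall, standing on the bench; a bystander. Origin: centre of its underside.
- bowl: Small brass bowl, 110 mm wide, 45 mm tall; a bystander. Origin: centre of its underside.
Not all that is in view belongs to the job. What is shaped like the pull but blue is not meant.

How it is judged:
On the way, in this order (a step that is already met when the one before it is completed fails the run):
1. the pull lies on the bed at least 3 mm clear of both fences, let go (contact force between the fingers and pull below 0.2 N and contact force between pull and bed above 0.3 N and x of pull in the frame of bed between 0.048 and 0.13 m and y of pull in the frame of bed between 0.035 and 0.09 m and z of pull in the frame of bed below 0.006 m and angle between pull's own z axis and vertical below 0.5 rad).
2. the pull rests fully home against both fences, within 2 mm, released and before the clamp touches it (x of pull in the frame of bed between 0.043 and 0.047 m and y of pull in the frame of bed between 0.03 and 0.034 m and z of pull in the frame of bed between -0.003 and 0.003 m and angle between the x axis of pull and the x axis of bed, either way round below 0.04 rad and contact force between the fingers and pull below 0.2 N and contact force between jaw and pull below 0.1 N and linear speed of pull below 0.01 m/s), for 0.2 s.
At the end, for the whole second after the job is handed in: The pull lies flat on the bed, handle up, within 2 mm of both fences and 0.04 rad of square, at rest, with the clamp bearing on it with more than 4 N after everything is let go (x of pull in the frame of bed between 0.043 and 0.047 m and y of pull in the frame of bed between 0.03 and 0.034 m and z of pull in the frame of bed between -0.003 and 0.003 m and angle between the x axis of pull and the x axis of bed, either way round below 0.04 rad and contact force between jaw and pull above 4 N and linear speed of pull below 0.01 m/s and value of joint clamp above 0.066 m and angle between pull's own z axis and vertical below 0.5 rad); the robot touches nothing.
It fails at once if the clamp presses on the brass with more than 13 N (contact force between jaw and pull above 13 N).
It fails at once if the pull is slammed on the bed or a fence (more than 80 N) (contact force between bed and pull above 80 N).
It fails at once if the hammer, jar or bowl is moved more than 30 mm (distance of any of hammer, wax_jar, bowl from where it was at the start of the episode above 0.03 m).
It also fails if it takes over 61 s, if anything falls off the work surface, if the arm or the gripper's body presses on something with over 40 N, if the wrist force passes 120 N, or if a joint passes its speed limit or range.

## Working session

There is one attempt and no reset: what is moved stays moved. The work goes in short steps, Python scripts to look and compute and a tool call to move; the robot and the scene stay as the last step left them, time stands still between calls to the robot, and variables do not carry over. Pictures are saved under pics/ and viewed, at most 10 in all, crops included, and the job is handed in when it is done.

Besides the shell and the picture viewer there is one more tool, called after ">>>" by a JSON object that holds its "fn" and its "kwargs". servo_tool: Moves the arm, as the interface text tells. Its arguments: {"type":"object","properties":{"deltas":{"type":"array","items":{"type":"number"}}},"required":["deltas"]}

```bash
mkdir -p pics; cat > h.py <<'E'
import numpy as np, cv2
from station import get_obs, read_camera, close_job, cut_out
E
python3 - <<'E'
from h import *
ims=[]
for c in("scene","top"):
    d=read_camera(c); im=d["image"]; cv2.imwrite(f"pics/{c}0.png",cv2.resize(im[:,:,::-1],(800,600),interpolation=cv2.INTER_CUBIC))
    print(c,d["fx"],d["fy"],d["cx"],d["cy"],np.round(d["R"],4).tolist(),np.round(d["t"],4).tolist())
    for n in("pull","bed","jaw","hammer","wax_jar","bowl"):
        for r in cut_out(c,n): print(n,round(r["conf"],2),r["extent"],int(r["pixels"].sum()))
E
```

```text
scene 477.022807027954 477.022807027954 251.67382000453225 191.77174700401574 [[-0.6758, 0.7366, -0.0252], [0.4274, 0.3638, -0.8276], [-0.6005, -0.5701, -0.5607]] [0.3418, -0.1236, 1.8458]
pull 0.82 [215.1, 146.5, 245.9, 167.1] 312
pull 0.77 [198.5, 183.5, 229.0, 206.6] 325
pull 0.65 [183.7, 167.4, 205.1, 181.2] 243
bed 0.77 [225.9, 173.7, 307.4, 255.9] 3203
hammer 0.69 [107.0, 215.8, 192.3, 267.3] 861
wax_jar 0.87 [151.6, 178.6, 173.3, 207.8] 366
bowl 0.78 [367.2, 235.0, 407.1, 263.4] 923
bowl 0.44 [224.9, 173.8, 305.8, 258.1] 2998
top 373.1782366356728 373.1782366356728 255.23381499378002 188.56837212807676 [[0.0038, -0.9998, 0.0202], [-0.9994, -0.0044, -0.033], [0.0331, -0.0201, -0.9993]] [0.0164, 0.5221, 1.0743]
pull 0.74 [362.5, 198.7, 395.9, 231.7] 665
pull 0.66 [310.8, 232.0, 340.5, 265.8] 682
pull 0.66 [352.9, 263.7, 385.8, 287.5] 674
pull 0.63 [311.4, 182.9, 338.1, 218.3] 687
pull 0.36 [208.3, 191.6, 228.3, 221.1] 434
pull 0.34 [291.0, 49.2, 326.2, 141.5] 968
bed 0.74 [203.8, 132.0, 249.0, 230.7] 4082
bed 0.3 [207.5, 191.0, 229.8, 221.6] 435
jaw 0.65 [210.9, 196.9, 233.1, 216.6] 385
hammer 0.83 [292.1, 51.9, 328.1, 143.6] 1014
wax_jar 0.81 [354.7, 145.2, 382.5, 162.8] 438
bowl 0.71 [93.3, 214.2, 134.0, 254.8] 1243
```

View pics/scene0.png

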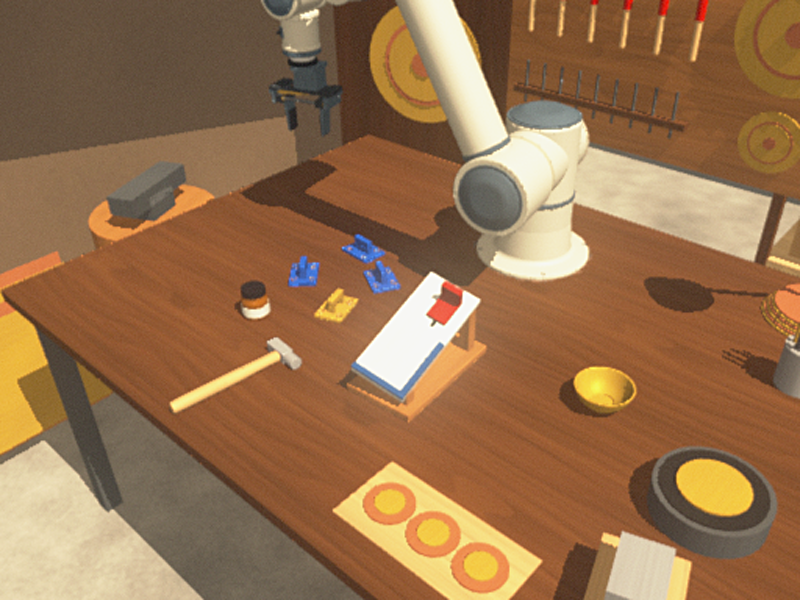

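View pics/top0.png

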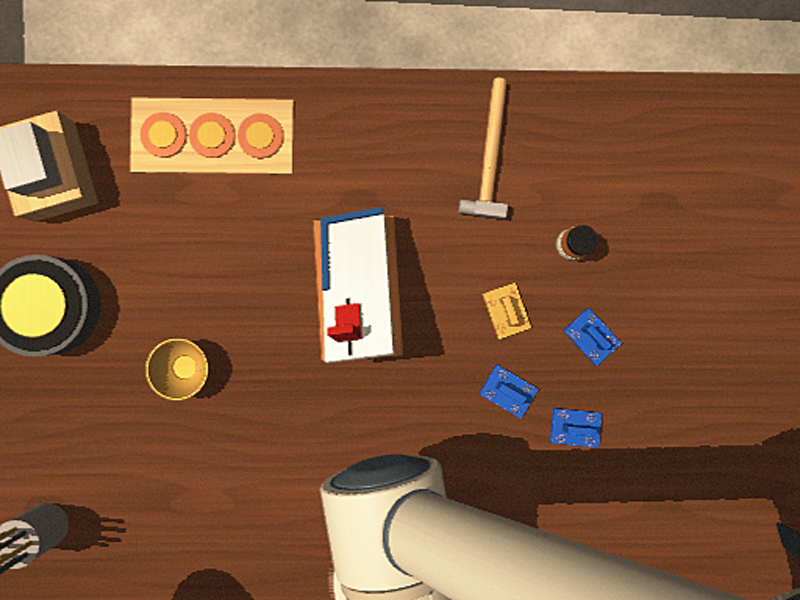

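The brass pull is at top (507,310) and scene (336,306) in the 800-px pictures. The look-alikes are three blue pulls at top (593,336), (509,390) and (577,427); the bowl is also brass-coloured. I choose the brass one. The jig's low fence is far from the robot, the side fence is at image left, and the red jaw is at (345,325).

```bash
python3 - <<'E'
from h import *
rows=[]
P={}
for c,bb,pb in(("top",(196,128,262,238),(300,170,350,230)),("scene",(215,165,315,270),(190,175,240,215))):
    d=read_camera(c); im=d["image"]; np.savez(f"{c}.npz",**d)
    a=[]
    for x0,y0,x1,y1 in(bb,pb):
        cr=im[y0:y1,x0:x1,::-1]; s=min(400/(x1-x0),300/(y1-y0)); r=cv2.resize(cr,None,fx=s,fy=s,interpolation=cv2.INTER_NEAREST)
        o=np.zeros((300,400,3),np.uint8); o[:r.shape[0],:r.shape[1]]=r[:300,:400]; a.append(o)
    rows.append(np.hstack(a))
    h=cv2.cvtColor(im,cv2.COLOR_RGB2HSV)
    x0,y0,x1,y1=bb
    w=np.zeros(h.shape[:2],np.uint8); w[y0:y1,x0:x1]=((h[...,1]<60)&(h[...,2]>150))[y0:y1,x0:x1]*255
    # white face plus the red jaw
    ct=max(cv2.findContours(w,cv2.RETR_EXTERNAL,cv2.CHAIN_APPROX_NONE)[0],key=cv2.contourArea)
    hull=cv2.convexHull(ct); print(c,"white",cv2.approxPolyDP(hull,4,True).squeeze().tolist())
    x0,y0,x1,y1=pb
    m=np.zeros(h.shape[:2],np.uint8); m[y0:y1,x0:x1]=((h[...,0]>16)&(h[...,0]<32)&(h[...,1]>110)&(h[...,2]>130))[y0:y1,x0:x1]*255
    ct=max(cv2.findContours(m,cv2.RETR_EXTERNAL,cv2.CHAIN_APPROX_NONE)[0],key=cv2.contourArea)
    print("pull",cv2.approxPolyDP(cv2.convexHull(ct),2,True).squeeze().tolist(),cv2.minAreaRect(ct),cv2.contourArea(ct))
cv2.imwrite("pics/c.png",np.vstack(rows))
E
```

```text
top white [[245, 137], [251, 225], [208, 231], [211, 143]]
pull [[329, 181], [339, 209], [319, 216], [309, 188]] ((323.8190002441406, 198.4932098388672), (30.808412551879883, 22.198198318481445), 70.34617614746094) 626.0
scene white [[276, 174], [306, 193], [271, 238], [254, 249], [227, 231]]
pull [[228, 191], [217, 206], [201, 202], [215, 185]] ((214.88938903808594, 196.84071350097656), (16.368541717529297, 26.057968139648438), 41.18592834472656) 299.5
```

View pics/c.png

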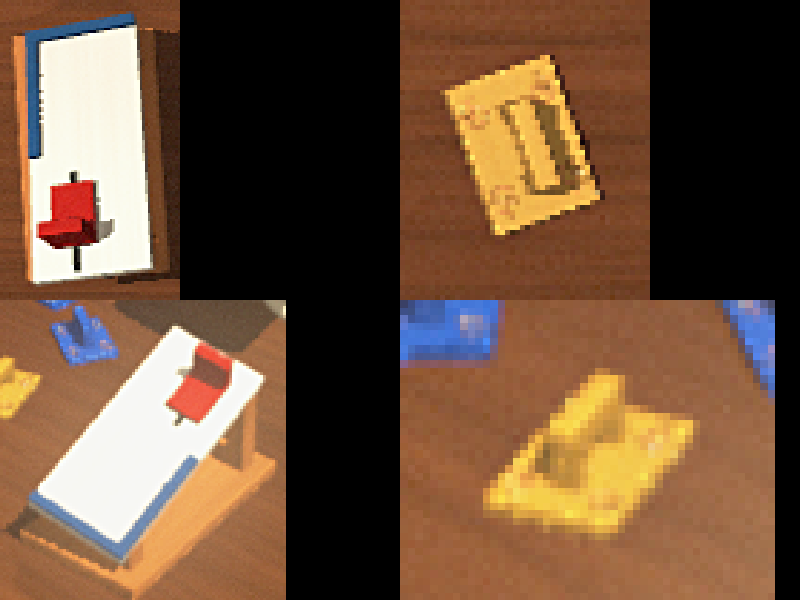

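```bash
cat >> h.py <<'E'
from scipy.optimize import least_squares
from scipy.spatial.transform import Rotation as Ro
def proj(d,X):
    C=X@d["R"].T+d["t"]; return np.c_[d["fx"]*C[:,0]/C[:,2]+d["cx"],d["fy"]*C[:,1]/C[:,2]+d["cy"]]
def fit(sets,x0,frame):
    f=lambda p:np.concatenate([(proj(d,frame(p)(M))-np.array(px)).ravel() for d,M,px in sets])
    return least_squares(f,x0)
E
python3 - <<'E'
from h import *
T=dict(np.load("top.npz"));S=dict(np.load("scene.npz"))
mm=lambda *a:np.array(a)/1000
rv=lambda p:(lambda M:Ro.from_rotvec(p[3:6]).apply(M)+p[:3])
R0=Ro.from_euler("ZYX",[np.pi,-.315,.25])
q=.5
bt=np.array([(210.3,141.9),(245.5,137.2),(252.5,226.3),(207.7,232.1)])-q
bs=np.array([(225.5,232.2),(275.9,174.1),(307.4,191.3),(257.4,249.4)])-q
bed=[(T,mm((0,0,0),(0,103,0),(250,103,0),(250,-12,0)),bt),(S,mm((0,103,6),(250,103,0),(250,-12,0),(0,0,6)),bs)]
r=fit(bed,[.6,.1,.05,*R0.as_rotvec()],rv)
print("6dof",r.x[:3].round(4),Ro.from_rotvec(r.x[3:]).as_euler("ZYX").round(3),np.abs(r.fun).reshape(-1,2).round(1).tolist())
cb=lambda p:(lambda M:Ro.from_euler("ZYX",[p[3],-.315,.25]).apply(M)+p[:3])
r=fit(bed,[.6,.1,.05,np.pi],cb); print("4dof",r.x.round(4),np.abs(r.fun).round(1).reshape(-1,2).tolist())
B=Ro.from_euler("ZYX",[r.x[3],-.315,.25]);print("axes elev",np.arcsin(B.as_matrix()[2]).round(3))
for z in [0]: print("home",(B.apply([.045,.032,0])+r.x[:3]).round(4))
# free-slope with x-elev fixed check not needed; pull
pt=np.array([(330,181),(341,209.4),(319.4,217),(308.8,188.4)])-q
ps=np.array([(229.3,190.3),(218.5,204.5),(201.1,200.1)])-q
# top corners: long sides (330,181)-(341,209) ; local x up-image
Mt=mm((45,-32,8),(-45,-32,8),(-45,32,8),(45,32,8))
pz=lambda p:(lambda M:Ro.from_euler("z",p[3]).apply(M)+p[:3])
# which corners are seen in scene: nearest projections
r0=fit([(T,Mt,pt)],[.45,-.15,0,0],lambda p:(lambda M:Ro.from_euler("z",p[3]).apply(M)+np.r_[p[:2],0]))
pr=proj(S,pz(np.r_[r0.x[:2],0,r0.x[3]])(Mt)); print(r0.x[[0,1,3]].round(4),pr.round(1).tolist())
idx=[np.argmin(np.hypot(*(pr-p).T)) for p in ps]
r2=fit([(T,Mt,pt),(S,Mt[idx],ps)],r0.x*[1,1,0,1],pz); print(idx,r2.x.round(4),np.abs(r2.fun).round(1).reshape(-1,2).tolist())
E
```

```text
6dof [0.6482 0.1482 0.0537] [-3.068 -0.314  0.194] [[0.6, 1.1], [0.2, 0.1], [0.5, 0.4], [0.5, 0.9], [1.6, 0.7], [0.2, 0.5], [0.2, 0.1], [1.3, 0.2]]
4dof [0.6475 0.1474 0.0512 3.213 ] [[0.2, 1.5], [0.0, 0.4], [0.9, 0.6], [0.8, 0.7], [1.6, 1.2], [0.1, 0.1], [0.3, 0.5], [1.2, 0.3]]
axes elev [0.315 0.237 1.171]
home [0.6095 0.1136 0.0727]
[ 0.4942 -0.1827  0.3539] [[200.7, 201.2], [212.4, 187.4], [228.8, 190.9], [217.7, 205.0]]
[np.int64(2), np.int64(3), np.int64(0)] [ 0.4942 -0.1815  0.0056  0.3533] [[0.3, 0.4], [0.5, 0.3], [0.5, 0.3], [0.3, 0.3], [0.1, 0.1], [0.2, 0.2], [0.2, 0.4]]
```

The crop confirms the brass pull: top (324,198), plate about 31x22 px, handle along its long side. The bed fits both views, and its corner is near (0.648, 0.147, 0.051). The two-view fit puts the pull's underside 5 mm above the bench, which is within calibration. Now I work out the grasp move.

```bash
cat >> h.py <<'E'
BP=np.array([.6475,.1474,.0512]); BR=Ro.from_euler("ZYX",[3.213,-.315,.25])
def rot(o): q=o["eef_rot"]; return Ro.from_quat([q[1],q[2],q[3],q[0]])
def go(grasp,xdir,zdir):
    "units for grasp point at world position, tool x nearest to +-xdir, tool z = zdir"
    o=get_obs(); R=rot(o); z=np.array(zdir)/np.linalg.norm(zdir); x=np.array(xdir)-np.dot(xdir,z)*z; x/=np.linalg.norm(x)
    if x@R.as_matrix()[:,0]<0: x=-x
    G=Ro.from_matrix(np.c_[x,np.cross(z,x),z]); tcp=np.array(grasp)-.172*z
    print("units",(R.inv().apply(tcp-o["tcp_pos"])/.04).round(3),(np.degrees((R.inv()*G).as_rotvec())/10).round(3),"tcp",tcp.round(3))
    return G
E
python3 - <<'E'
from h import *
o=get_obs(); print(rot(o).as_matrix().round(3).tolist(),o["force"])
go([.494,-.182,.13],[np.cos(.3535),np.sin(.3535),0],[0,0,-1])
E
```

```text
[[0.961, 0.277, 0.0], [0.277, -0.961, -0.0], [-0.0, 0.0, -1.0]] [0.31018754 0.67051708 0.27317403]
units [10.605 -7.831  2.568] [ 0.     0.    -0.417] tcp [ 0.494 -0.182  0.302]
```

>>> {"fn": "servo_tool", "kwargs": {"deltas": [1,3.5,-2.6,0.85,0,0,-0.2,1,7,-5.2,1.7,0,0,-0.4,1,10.6,-7.83,2.57,0,0,-0.417,1,10.6,-7.83,2.57,0,0,-0.417,1,10.6,-7.83,2.57,0,0,-0.417,1,10.6,-7.83,2.57,0,0,-0.417,1,10.6,-7.83,2.57,0,0,-0.417,1,10.6,-7.83,2.57,0,0,-0.417,1,10.6,-7.83,2.57,0,0,-0.417,1,10.6,-7.83,2.57,0,0,-0.417,1,10.6,-7.83,2.57,0,0,-0.417,1,10.6,-7.83,2.57,0,0,-0.417]}}

```text
t: 2.3
tcp_pos: [0.4934, -0.1829, 0.3022]
eef_rot: [0.0, 0.985, 0.175, 0.0]
force: [0.0, -0.0, 0.2]
gripper_width: 0.998
grip_force: 0.0
```

```bash
python3 - <<'E'
from h import *
o=get_obs(); print(o["t"],o["tcp_pos"],o["force"])
d=read_camera("scene"); a=cv2.resize(d["image"][130:230,160:293,::-1],(798,600),interpolation=cv2.INTER_CUBIC); cv2.imwrite("pics/g1.png",a)
go([.494,-.182,.035],[np.cos(.3535),np.sin(.3535),0],[0,0,-1])
E
```

```text
2.3 [ 0.49340438 -0.18293163  0.3021676 ] [ 0.03148674 -0.02995625  0.19667626]
units [ 0.022 -0.017  2.379] [ 0.002 -0.001 -0.007] tcp [ 0.494 -0.182  0.207]
```

View pics/g1.png

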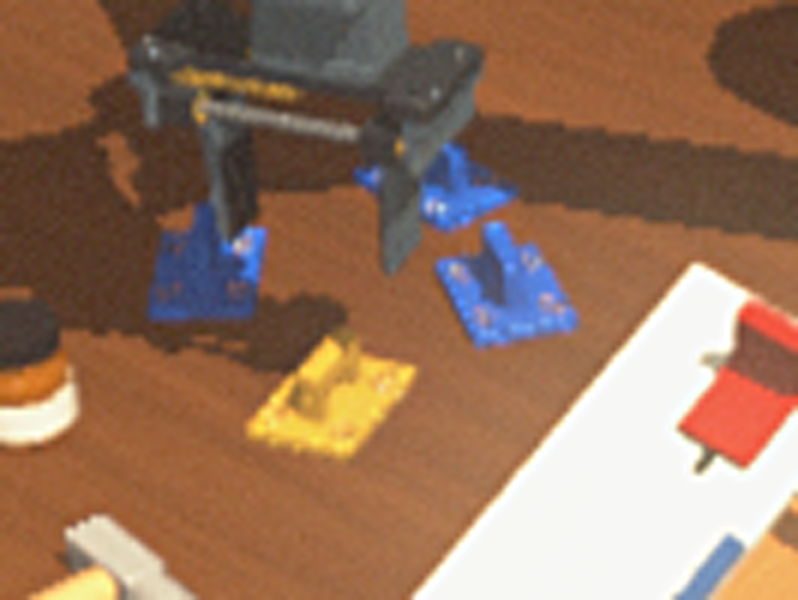

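The open gripper hangs above the brass pull (330,390), its fingers on either side of the handle line. I descend and grip.

>>> {"fn": "servo_tool", "kwargs": {"deltas": [1,0.02,-0.02,1.2,0,0,0,1,0.02,-0.02,2.0,0,0,0,1,0.02,-0.02,2.38,0,0,0,1,0.02,-0.02,2.38,0,0,0,-1,0.02,-0.02,2.38,0,0,0,-1,0.02,-0.02,2.38,0,0,0,-1,0.02,-0.02,2.38,0,0,0,-1,0.02,-0.02,2.38,0,0,0,-1,0.02,-0.02,2.38,0,0,0]}}

```text
t: 3.48
tcp_pos: [0.4943, -0.1811, 0.2068]
eef_rot: [0.0, 0.984, 0.176, 0.0]
force: [0.6, -0.0, 1.2]
gripper_width: 0.484
grip_force: 0.0
```

>>> {"fn": "servo_tool", "kwargs": {"deltas": [-1,0,0,0,0,0,0,-1,0,0,0,0,0,0,-1,0,0,0,0,0,0,-1,0,0,0,0,0,0,-1,0,0,0,0,0,0,-1,0,0,0,0,0,0]}}

```text
t: 4.22
tcp_pos: [0.4943, -0.1811, 0.2067]
eef_rot: [0.0, 0.984, 0.176, 0.0]
force: [-0.2, -1.1, -1.0]
gripper_width: 0.147
grip_force: 30.0
```

The opening is 13.4 mm at 30 N, so it has the 14 mm bar. Now I lift.

>>> {"fn": "servo_tool", "kwargs": {"deltas": [-1,0,0,-0.5,0,0,0,-1,0,0,-1.5,0,0,0,-1,0,0,-3,0,0,0,-1,0,0,-4.5,0,0,0,-1,0,0,-4.5,0,0,0,-1,0,0,-4.5,0,0,0]}}

```text
t: 4.97
tcp_pos: [0.4937, -0.1808, 0.3857]
eef_rot: [-0.0, 0.984, 0.176, -0.001]
force: [-0.8, 0.7, -4.2]
gripper_width: 0.153
grip_force: 30.0
```

```bash
python3 - <<'E'
from h import *
o=get_obs(); print(o["t"],o["tcp_pos"],o["force"],o["gripper_width"])
# bed overlay on saved pictures
out=[]
mm=np.array
loops=[([[0,0,0],[0,103,0],[250,103,0],[250,-12,0],[125,-12,0],[125,0,0]],(0,200,0)),([[0,0,6],[0,103,6],[-12,103,6],[-12,-12,6],[125,-12,6],[125,0,6]],(0,0,255))]
for c,(x0,y0,x1,y1) in(("top",(196,125,263,240)),("scene",(215,165,315,270))):
    d=dict(np.load(c+".npz")); s=5.2 if c=="top" else 4
    a=cv2.resize(d["image"][y0:y1,x0:x1,::-1],None,fx=s,fy=s,interpolation=cv2.INTER_CUBIC)
    for L,col in loops:
        p=(proj(d,BR.apply(mm(L)/1000)+BP)-[x0,y0]+.5)*s
        cv2.polylines(a,[np.round(p).astype(np.int32)],True,col,1)
    o=np.zeros((600,400,3),np.uint8); o[:a.shape[0],:a.shape[1]]=a[:600,:400]; out.append(o)
cv2.imwrite("pics/ov.png",np.hstack(out))
E
```

```text
4.975 [ 0.49374348 -0.18077389  0.38573067] [-0.83628757  0.72769671 -4.2062688 ] 0.15340549393657774
```

View pics/ov.png

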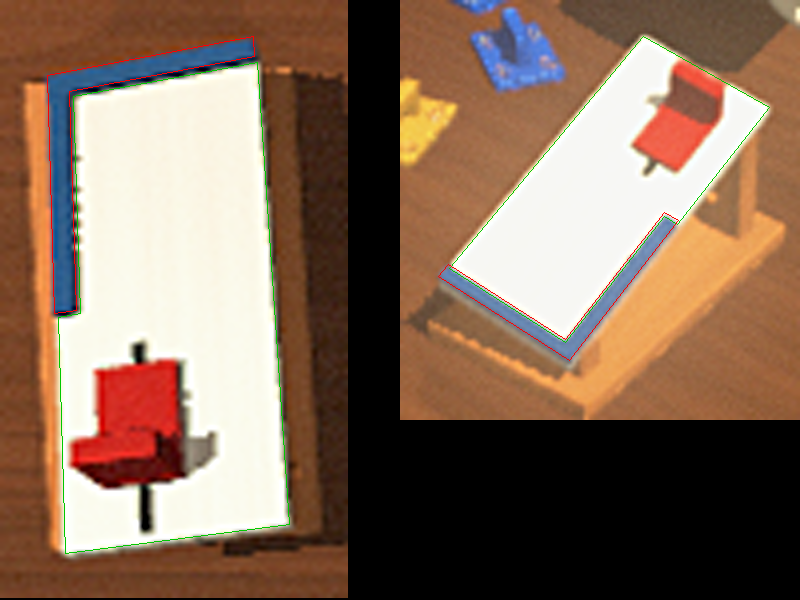

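The overlay matches the bed within about 1 px in both views: top green/red outlines on the fences (48-258, 40-315), scene fences (440-680, 215-360). Next, a hover over the release spot.

```bash
python3 - <<'E'
from h import *
B=lambda x,y,z:BR.apply([x,y,z])+BP
Z=-BR.as_matrix()[:,2]; X=BR.as_matrix()[:,0]
for h in(.08,.015): go(B(.062,.048,.035+h),X,Z)
E
```

```text
units [ 7.36  -6.738  0.991] [-1.162 -1.975  1.372] tcp [0.677 0.174 0.346]
units [ 6.782 -6.486  2.488] [-1.162 -1.975  1.372] tcp [0.658 0.157 0.286]
```

>>> {"fn": "servo_tool", "kwargs": {"deltas": [-1,0.6,-0.5,0.08,-0.1,-0.2,0.1,-1,1.6,-1.4,0.2,-0.25,-0.45,0.3,-1,2.7,-2.4,0.35,-0.4,-0.75,0.5,-1,3.8,-3.4,0.5,-0.6,-1.0,0.7,-1,4.9,-4.4,0.65,-0.8,-1.3,0.9,-1,5.9,-5.4,0.8,-0.95,-1.6,1.1,-1,6.8,-6.2,0.9,-1.1,-1.8,1.25,-1,7.36,-6.738,0.991,-1.162,-1.975,1.372,-1,7.36,-6.738,0.991,-1.162,-1.975,1.372,-1,7.36,-6.738,0.991,-1.162,-1.975,1.372,-1,7.36,-6.738,0.991,-1.162,-1.975,1.372]}}

```text
t: 6.35
tcp_pos: [0.6769, 0.1727, 0.3466]
eef_rot: [0.129, 0.979, 0.054, -0.151]
force: [-0.0, -1.0, -3.6]
gripper_width: 0.151
grip_force: 30.0
```

```bash
python3 - <<'E'
from h import *
B=lambda x,y,z:BR.apply([x,y,z])+BP
Z=-BR.as_matrix()[:,2]; X=BR.as_matrix()[:,0]
o=get_obs(); print(o["t"],o["force"],o["gripper_width"],o["joint_positions"].__str__())
for h in(.08,.012): go(B(.062,.048,.035+h),X,Z)
out=[]
for c,(x0,y0,x1,y1) in(("top",(176,125,276,240)),("scene",(205,100,325,270))):
    d=read_camera(c); im=d["image"].copy()
    a=cv2.resize(im[y0:y1,x0:x1,::-1],(400,int(400*(y1-y0)/(x1-x0))),interpolation=cv2.INTER_CUBIC); s=400/(x1-x0)
    p=BR.apply(np.array([[x,y,z] for x,y,z in[(.017,.016,.08),(.107,.016,.08),(.107,.08,.08),(.017,.08,.08)]]))+BP
    cv2.polylines(a,[np.round((proj(d,p)-[x0,y0]+.5)*s).astype(np.int32)],True,(0,255,0),1)
    q=np.zeros((600,400,3),np.uint8); q[:a.shape[0]]=a[:600]; out.append(q)
cv2.imwrite("pics/hov.png",np.hstack(out))
E
```

```text
6.35 [-0.0188002  -0.97202847 -3.56083058] 0.1509279660680392 [ 0.21168821  0.74211618  1.05381828 -0.20639953  1.68868392  1.68350855]
units [-0.001 -0.036  0.005] [ 0.003 -0.001 -0.007] tcp [0.677 0.174 0.346]
units [-1.000e-03 -3.600e-02  1.705e+00] [ 0.003 -0.001 -0.007] tcp [0.657 0.156 0.283]
```

View pics/hov.png

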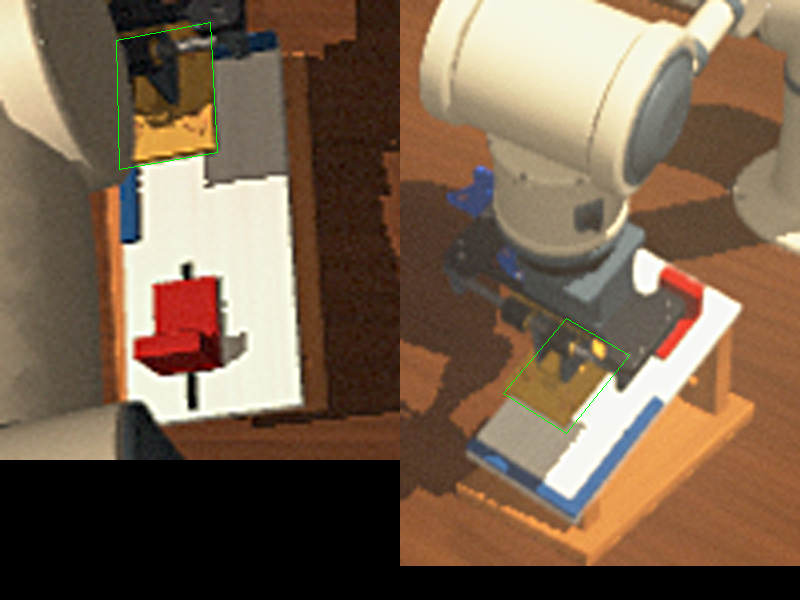

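The pull hangs flat above the release place. Its outline is within about 2 mm of the prediction (top 118-215, 20-165; scene 505-630, 320-430). Now I lower it.

>>> {"fn": "servo_tool", "kwargs": {"deltas": [-1,0.03,-0.04,0.4,0,0,0,-1,0.03,-0.04,0.9,0,0,0,-1,0.03,-0.04,1.4,0,0,0,-1,0.03,-0.04,1.7,0,0,0,-1,0.03,-0.04,1.7,0,0,0,-1,0.03,-0.04,1.7,0,0,0]}}

```text
t: 7.2
tcp_pos: [0.6593, 0.1572, 0.2842]
eef_rot: [0.129, 0.979, 0.054, -0.15]
force: [-0.4, 0.2, -3.3]
gripper_width: 0.15
grip_force: 30.0
```

>>> {"fn": "servo_tool", "kwargs": {"deltas": [-1,0,0,0.05,0,0,0,-1,0,0,0.1,0,0,0,-1,0,0,0.1,0,0,0]}}

```text
t: 7.58
tcp_pos: [0.6578, 0.156, 0.2799]
eef_rot: [0.129, 0.979, 0.054, -0.151]
force: [-0.0, 0.5, -3.8]
gripper_width: 0.156
grip_force: 30.0
```

>>> {"fn": "servo_tool", "kwargs": {"deltas": [-1,0,0,0.03,0,0,0,-1,0,0,0.05,0,0,0,-1,0,0,0.05,0,0,0]}}

```text
t: 7.95
tcp_pos: [0.6573, 0.1554, 0.2781]
eef_rot: [0.129, 0.979, 0.054, -0.151]
force: [-0.8, -0.2, -4.7]
gripper_width: 0.153
grip_force: 30.0
```

>>> {"fn": "servo_tool", "kwargs": {"deltas": [-1,0,0,0.03,0,0,0,-1,0,0,0.05,0,0,0,-1,0,0,0.05,0,0,0]}}

```text
t: 8.32
tcp_pos: [0.6567, 0.1549, 0.2762]
eef_rot: [0.129, 0.979, 0.054, -0.151]
force: [-1.1, -0.3, -3.7]
gripper_width: 0.151
grip_force: 30.0
```

>>> {"fn": "servo_tool", "kwargs": {"deltas": [-1,0,0,0.025,0,0,0,-1,0,0,0.025,0,0,0]}}

```text
t: 8.57
tcp_pos: [0.6564, 0.1546, 0.2753]
eef_rot: [0.129, 0.979, 0.054, -0.151]
force: [-0.3, 0.7, -4.0]
gripper_width: 0.153
grip_force: 30.0
```

```bash
python3 - <<'E'
from h import *
o=get_obs(); R=rot(o); g=o["tcp_pos"]+R.apply([0,0,.172]); print((BR.inv().apply(g-BP)*1000).round(1),BR.inv().apply(o["force"]).round(2),(BR.inv()*R).as_matrix().round(3).tolist())
E
```

```text
[60.3 47.2 38.9] [-0.97 -1.66 -3.6 ] [[-1.0, 0.001, -0.001], [0.001, 1.0, 0.001], [0.001, 0.001, -1.0]]
```

>>> {"fn": "servo_tool", "kwargs": {"deltas": [-1,-0.07,0,0.025,0,0,0,-1,-0.07,0,0.025,0,0,0]}}

```text
t: 8.82
tcp_pos: [0.6533, 0.1542, 0.2754]
eef_rot: [0.129, 0.979, 0.054, -0.151]
force: [-0.2, 0.5, -3.0]
gripper_width: 0.151
grip_force: 30.0
```

>>> {"fn": "servo_tool", "kwargs": {"deltas": [-1,0,0,0.02,0,0,0,-1,0,0,0.025,0,0,0]}}

```text
t: 9.07
tcp_pos: [0.6532, 0.1539, 0.2743]
eef_rot: [0.129, 0.979, 0.054, -0.15]
force: [0.4, -0.8, -3.1]
gripper_width: 0.154
grip_force: 30.0
```

>>> {"fn": "servo_tool", "kwargs": {"deltas": [-1,0,0,0.02,0,0,0,-1,0,0,0.02,0,0,0]}}

```text
t: 9.32
tcp_pos: [0.653, 0.1537, 0.2736]
eef_rot: [0.129, 0.979, 0.054, -0.151]
force: [-0.0, -0.1, -3.6]
gripper_width: 0.15
grip_force: 30.0
```

>>> {"fn": "servo_tool", "kwargs": {"deltas": [-1,0,0,0.02,0,0,0,-1,0,0,0.02,0,0,0]}}

```text
t: 9.57
tcp_pos: [0.6528, 0.1535, 0.2729]
eef_rot: [0.129, 0.979, 0.054, -0.15]
force: [0.9, -0.5, -3.9]
gripper_width: 0.154
grip_force: 30.0
```

>>> {"fn": "servo_tool", "kwargs": {"deltas": [-1,0,0,0.02,0,0,0,-1,0,0,0.02,0,0,0]}}

```text
t: 9.82
tcp_pos: [0.6525, 0.1533, 0.2721]
eef_rot: [0.129, 0.979, 0.054, -0.151]
force: [-0.8, -0.4, -4.5]
gripper_width: 0.151
grip_force: 30.0
```

```bash
python3 - <<'E'
from h import *
o=get_obs(); R=rot(o); g=o["tcp_pos"]+R.apply([0,0,.172]); print((BR.inv().apply(g-BP)*1000).round(1),BR.inv().apply(o["force"]).round(2))
E
```

```text
[63.1 47.2 34.5] [-0.64 -0.77 -4.46]
```

>>> {"fn": "servo_tool", "kwargs": {"deltas": [-1,0,0,0.02,0,0,0,-1,0,0,0.02,0,0,0]}}

```text
t: 10.07
tcp_pos: [0.6523, 0.153, 0.2714]
eef_rot: [0.129, 0.979, 0.054, -0.15]
force: [-0.5, -0.7, -4.1]
gripper_width: 0.151
grip_force: 30.0
```

>>> {"fn": "servo_tool", "kwargs": {"deltas": [-1,0,0,0.02,0,0,0,-1,0,0,0.02,0,0,0]}}

```text
t: 10.32
tcp_pos: [0.6523, 0.1529, 0.2712]
eef_rot: [0.129, 0.979, 0.054, -0.15]
force: [0.8, 2.7, 4.5]
gripper_width: 0.154
grip_force: 30.0
```

>>> {"fn": "servo_tool", "kwargs": {"deltas": [-1,0,0,0.02,0,0,0,-1,0,0,0.02,0,0,0]}}

```text
t: 10.58
tcp_pos: [0.6523, 0.1529, 0.2712]
eef_rot: [0.129, 0.979, 0.054, -0.15]
force: [1.3, 4.2, 11.4]
gripper_width: 0.154
grip_force: 30.0
```

The pull is in contact (15 N over its weight). I ease back to a few newtons and open.

>>> {"fn": "servo_tool", "kwargs": {"deltas": [-1,0,0,-0.025,0,0,0,-1,0,0,-0.025,0,0,0,1,0,0,-0.025,0,0,0,1,0,0,-0.025,0,0,0,1,0,0,-0.025,0,0,0,1,0,0,-0.025,0,0,0,1,0,0,-0.025,0,0,0,1,0,0,-0.025,0,0,0,1,0,0,-0.025,0,0,0,1,0,0,-0.025,0,0,0,1,0,0,-0.025,0,0,0]}}

```text
t: 11.95
tcp_pos: [0.6522, 0.1529, 0.2709]
eef_rot: [0.129, 0.979, 0.054, -0.15]
force: [0.1, 0.1, -0.0]
gripper_width: 1.001
grip_force: 0.0
```

>>> {"fn": "servo_tool", "kwargs": {"deltas": [1,0,0,0,0,0,0,1,0,0,0,0,0,0,1,0,0,0,0,0,0,1,0,0,-1,0,0,0,1,0,0,-2,0,0,0,1,0,0,-3,0,0,0,1,0,0,-3,0,0,0]}}

```text
t: 12.82
tcp_pos: [0.6866, 0.1859, 0.3845]
eef_rot: [0.129, 0.979, 0.054, -0.148]
force: [-0.7, -0.2, -0.2]
gripper_width: 1.003
grip_force: 0.0
```

```bash
python3 - <<'E'
from h import *
B=lambda x,y,z:BR.apply([x,y,z])+BP
Z=-BR.as_matrix()[:,2]; X=BR.as_matrix()[:,0]
o=get_obs(); print(o["t"],o["force"].round(1))
go(B(.255,.032,.13),X,Z)
out=[]
for c,(x0,y0,x1,y1) in(("top",(176,125,276,240)),("scene",(205,100,325,270))):
    d=read_camera(c); im=d["image"].copy()
    a=cv2.resize(im[y0:y1,x0:x1,::-1],(400,int(400*(y1-y0)/(x1-x0))),interpolation=cv2.INTER_CUBIC)
    q=np.zeros((600,400,3),np.uint8); q[:a.shape[0]]=a[:600]; out.append(q)
cv2.imwrite("pics/rel.png",np.hstack(out))
E
```

```text
12.825 [-0.7 -0.2 -0.2]
units [-4.792 -0.372  0.627] [ 0.    -0.038 -0.007] tcp [0.495 0.18  0.416]
```

View pics/rel.png

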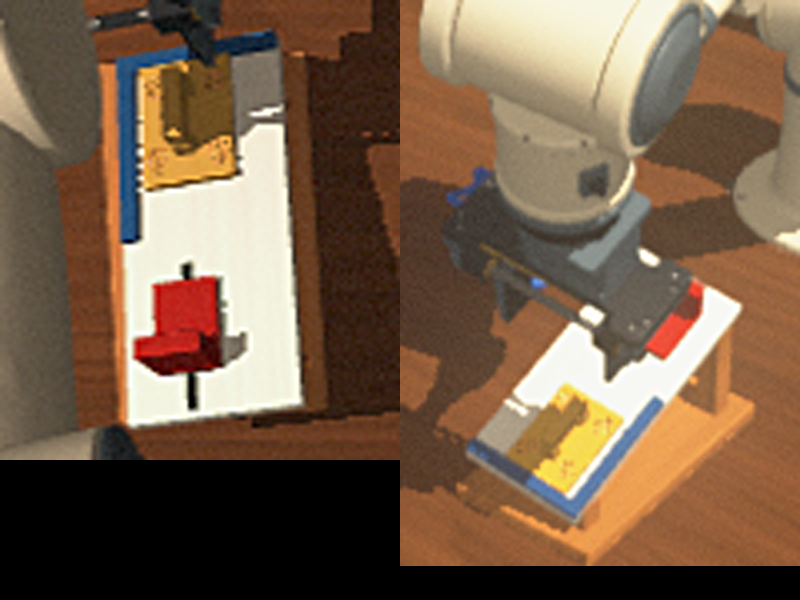

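The pull slid down the bed to the low fence (top 140-240, 60-190). There may be a thin white strip at the side fence, so I check it against the home outline.

```bash
python3 - <<'E'
from h import *
BPz=BP-BR.apply([0,0,.0017])
out=[]
L=np.array([[0,0],[.09,0],[.09,.064],[0,.064]])
for c,(x0,y0,x1,y1),s in(("top",(200,133,242,178),9.5),("scene",(222,198,274,262),7.6)):
    d=read_camera(c)
    a=cv2.resize(d["image"][y0:y1,x0:x1,::-1],None,fx=s,fy=s,interpolation=cv2.INTER_CUBIC)
    p=(proj(d,BR.apply(np.c_[L,np.full(4,.008)])+BPz)-[x0,y0]+.5)*s
    cv2.polylines(a,[np.round(p).astype(np.int32)],True,(0,255,0),1)
    F=np.array([[0,.103,.006],[0,0,.006],[.125,0,.006],[.125,-.012,.006],[-.012,-.012,.006],[-.012,.103,.006]])
    p=(proj(d,BR.apply(F)+BPz)-[x0,y0]+.5)*s
    cv2.polylines(a,[np.round(p).astype(np.int32)],True,(0,0,255),1)
    q=np.zeros((500,400,3),np.uint8); a=a[:500,:400]; q[:a.shape[0],:a.shape[1]]=a; out.append(q)
cv2.imwrite("pics/chk.png",np.hstack(out))
E
```

```text
(no output)
```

View pics/chk.png

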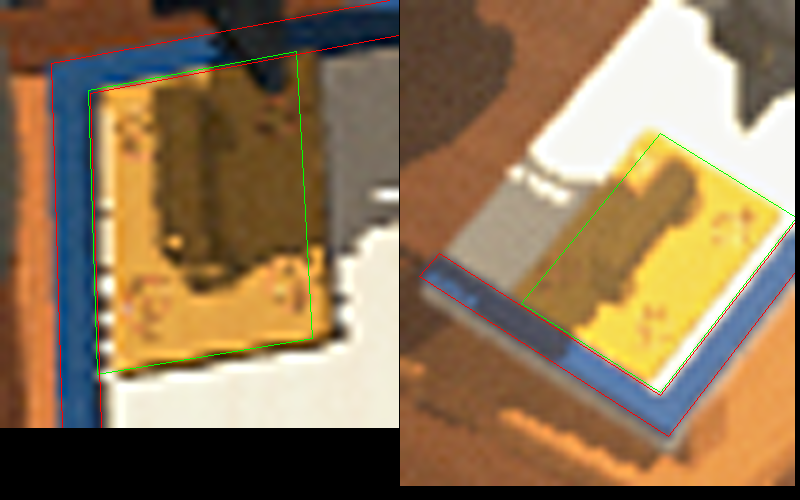

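The low end is home, but a strip of about 5 mm is left at the side fence (top, x 95-113). The pull stuck there by friction. I'll nudge its handle gently sideways with shut fingers, then back off.

```bash
python3 - <<'E'
from h import *
B=lambda x,y,z:BR.apply([x,y,z])+BP
Z=-BR.as_matrix()[:,2]; X=BR.as_matrix()[:,0]
go(B(.045,.074,.035),X,Z)
E
```

```text
units [0.463 0.674 2.921] [ 0.005  0.005 -0.002] tcp [0.674 0.129 0.273]
```

>>> {"fn": "servo_tool", "kwargs": {"deltas": [-1,0.46,0.67,0,0,0,0,-1,0.46,0.67,0,0,0,0,-1,0.46,0.67,0,0,0,0,-1,0.46,0.67,0,0,0,0,-1,0.46,0.67,0,0,0,0,-1,0.46,0.67,0,0,0,0,-1,0.46,0.67,0,0,0,0,-1,0.46,0.67,0.8,0,0,0,-1,0.46,0.67,1.6,0,0,0,-1,0.46,0.67,2.4,0,0,0,-1,0.46,0.67,2.92,0,0,0,-1,0.46,0.67,2.92,0,0,0]}}

```text
t: 14.52
tcp_pos: [0.6739, 0.1289, 0.2734]
eef_rot: [0.129, 0.978, 0.054, -0.152]
force: [0.6, -0.6, 0.5]
gripper_width: 0.007
grip_force: 0.0
```

>>> {"fn": "servo_tool", "kwargs": {"deltas": [-1,0,-0.1,0,0,0,0,-1,0,-0.2,0,0,0,0,-1,0,-0.2,0,0,0,0]}}

```text
t: 14.9
tcp_pos: [0.6734, 0.1376, 0.2731]
eef_rot: [0.129, 0.979, 0.055, -0.15]
force: [0.2, -0.3, 0.2]
gripper_width: 0.002
grip_force: 0.0
```

```bash
cat >> h.py <<'E'
def st():
    o=get_obs(); R=rot(o); g=o["tcp_pos"]+R.apply([0,0,.172]); print(o["t"],(BR.inv().apply(g-BP)*1000).round(1),BR.inv().apply(o["force"]).round(2),o["gripper_width"])
E
python3 -c "from h import *;st()"
```

```text
14.9 [44.5 65.5 37.1] [-0.15  0.32  0.14] 0.0024419187964688526
```

>>> {"fn": "servo_tool", "kwargs": {"deltas": [-1,0,-0.05,0,0,0,0,-1,0,-0.1,0,0,0,0,-1,0,-0.15,0,0,0,0,-1,0,-0.18,0,0,0,0,-1,0,-0.18,0,0,0,0]}}

```text
t: 15.52
tcp_pos: [0.6722, 0.1439, 0.2709]
eef_rot: [0.129, 0.979, 0.054, -0.15]
force: [0.5, -0.7, 0.9]
gripper_width: 0.005
grip_force: 0.0
```

>>> {"fn": "servo_tool", "kwargs": {"deltas": [-1,0,-0.02,0,0,0,0,-1,0,-0.04,0,0,0,0,-1,0,-0.05,0,0,0,0]}}

```text
t: 15.9
tcp_pos: [0.6719, 0.1458, 0.2704]
eef_rot: [0.129, 0.979, 0.054, -0.15]
force: [0.4, 0.7, 0.1]
gripper_width: 0.005
grip_force: 0.0
```

>>> {"fn": "servo_tool", "kwargs": {"deltas": [-1,0,-0.02,0,0,0,0,-1,0,-0.04,0,0,0,0,-1,0,-0.05,0,0,0,0]}}

```text
t: 16.27
tcp_pos: [0.6716, 0.1477, 0.27]
eef_rot: [0.129, 0.979, 0.054, -0.15]
force: [-0.4, -0.1, -0.1]
gripper_width: 0.008
grip_force: 0.0
```

```bash
python3 -c "from h import *;st()"
```

```text
16.275 [44.7 54.8 36.4] [ 0.35 -0.01 -0.24] 0.008287082701559433
```

>>> {"fn": "servo_tool", "kwargs": {"deltas": [-1,0,-0.02,0,0,0,0,-1,0,-0.04,0,0,0,0,-1,0,-0.05,0,0,0,0]}}

```text
t: 16.65
tcp_pos: [0.6713, 0.1497, 0.2695]
eef_rot: [0.129, 0.979, 0.054, -0.15]
force: [-0.4, 0.5, -1.2]
gripper_width: 0.006
grip_force: 0.0
```

>>> {"fn": "servo_tool", "kwargs": {"deltas": [-1,0,-0.02,0,0,0,0,-1,0,-0.025,0,0,0,0]}}

```text
t: 16.9
tcp_pos: [0.6712, 0.1506, 0.2692]
eef_rot: [0.129, 0.979, 0.054, -0.15]
force: [-0.1, 0.2, 0.7]
gripper_width: 0.01
grip_force: 0.1
```

```bash
python3 - <<'E'
from h import *
st()
BPz=BP-BR.apply([0,0,.0017])
out=[]
L=np.array([[0,0],[.09,0],[.09,.064],[0,.064]])
for c,(x0,y0,x1,y1),s in(("top",(200,133,242,178),9.5),("scene",(222,198,274,262),7.6)):
    d=read_camera(c)
    a=cv2.resize(d["image"][y0:y1,x0:x1,::-1],None,fx=s,fy=s,interpolation=cv2.INTER_CUBIC)
    q=np.zeros((500,400,3),np.uint8); a=a[:500,:400]; q[:a.shape[0],:a.shape[1]]=a; out.append(q)
cv2.imwrite("pics/chk2.png",np.hstack(out))
E
```

```text
16.9 [44.7 51.7 36.4] [0.27 0.01 0.71] 0.010178637585260959
```

View pics/chk2.png

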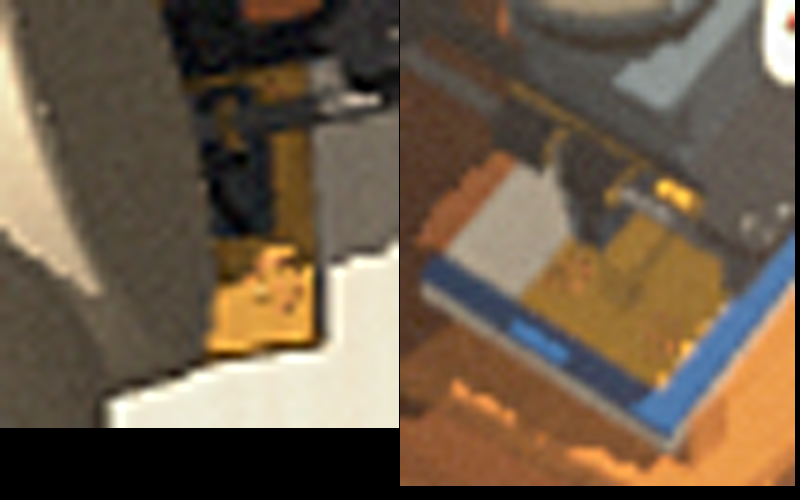

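The pull has moved over: its right edge in the top crop went from 327 to 315, and scene shows no white gap at the side fence. I press until I feel a slight force, then back off.

>>> {"fn": "servo_tool", "kwargs": {"deltas": [-1,0,-0.02,0,0,0,0,-1,0,-0.025,0,0,0,0]}}

```text
t: 17.25
tcp_pos: [0.6711, 0.1516, 0.269]
eef_rot: [0.129, 0.979, 0.054, -0.15]
force: [-0.3, -0.7, -0.5]
gripper_width: 0.003
grip_force: 0.0
```

>>> {"fn": "servo_tool", "kwargs": {"deltas": [-1,0,-0.02,0,0,0,0,-1,0,-0.02,0,0,0,0]}}

```text
t: 17.5
tcp_pos: [0.6709, 0.1524, 0.2688]
eef_rot: [0.129, 0.979, 0.054, -0.15]
force: [0.3, 0.2, 0.1]
gripper_width: 0.003
grip_force: 0.0
```

>>> {"fn": "servo_tool", "kwargs": {"deltas": [-1,0,-0.02,0,0,0,0,-1,0,-0.025,0,0,0,0]}}

```text
t: 17.75
tcp_pos: [0.6708, 0.1531, 0.2687]
eef_rot: [0.129, 0.979, 0.054, -0.15]
force: [0.8, -3.7, 2.2]
gripper_width: 0.006
grip_force: 2.3
```

>>> {"fn": "servo_tool", "kwargs": {"deltas": [-1,0,-0.02,0,0,0,0,-1,0,-0.025,0,0,0,0]}}

```text
t: 18.0
tcp_pos: [0.6708, 0.1537, 0.2689]
eef_rot: [0.13, 0.979, 0.054, -0.15]
force: [1.1, -7.6, 7.8]
gripper_width: 0.006
grip_force: 4.7
```

```bash
cat > e.py <<'E'
from h import *
st()
# pull right edge in top crop: rows 160-164, scan columns for gold/dark -> white
d=read_camera("top"); im=d["image"].astype(int)
BPz=BP-BR.apply([0,0,.0017])
for x in(.07,.078,.085):
    ys=np.arange(.056,.076,.0005); p=proj(d,BR.apply(np.c_[np.full(len(ys),x),ys,np.full(len(ys),.008)])+BPz)
    v=cv2.remap(d["image"],p[:,:1].astype(np.float32),p[:,1:].astype(np.float32),cv2.INTER_LINEAR)[:,0].astype(int)
    s=v[:,0]-v[:,2]   # gold has R>>B
    print("top edge y(mm) at x",x,round(1000*ys[np.argmax(s<(s[:8].mean()+s[-6:].mean())/2)],1))
for c in("top","scene"):
  d=read_camera(c)
  for y in(.045,.055):
    xs=np.arange(.08,.1,.0005); p=proj(d,BR.apply(np.c_[xs,np.full(len(xs),y),np.full(len(xs),.008)])+BPz)
    v=cv2.remap(d["image"],p[:,:1].astype(np.float32),p[:,1:].astype(np.float32),cv2.INTER_LINEAR)[:,0].astype(int)
    s=v[:,0]-v[:,2]; print(c,"edge x at y",y,round(1000*xs[np.argmax(s<(s[:8].mean()+s[-6:].mean())/2)],1))
E
python3 e.py
```

```text
18.0 [44.6 48.9 36.8] [1.91 9.3  5.43] 0.005841743393170124
top edge y(mm) at x 0.07 63.0
top edge y(mm) at x 0.078 62.5
top edge y(mm) at x 0.085 62.5
top edge x at y 0.045 91.0
top edge x at y 0.055 91.0
scene edge x at y 0.045 84.0
scene edge x at y 0.055 82.5
```

The force shows it seated at 9 N against the side fence, with the edge square. I withdraw and re-check.

>>> {"fn": "servo_tool", "kwargs": {"deltas": [-1,0,0.02,0,0,0,0,-1,0,0.1,0,0,0,0,-1,0,0.35,0,0,0,0,-1,0,0.35,-1,0,0,0,-1,0,0.35,-2.2,0,0,0,-1,0,0.35,-3.2,0,0,0,-1,-1.2,0,-3.2,0,0,0,-1,-2.6,-0.42,-3.2,0,0,0,-1,-4,-0.42,-3.2,0,0,0,-1,-5.2,-0.42,-3.2,0,0,0,-1,-5.2,-0.42,-3.2,0,0,0]}}

```text
t: 19.52
tcp_pos: [0.5044, 0.1903, 0.4483]
eef_rot: [0.129, 0.979, 0.055, -0.15]
force: [1.5, 0.5, 0.4]
gripper_width: 0.007
grip_force: 0.0
```

```bash
python3 e.py; python3 - <<'E'
from h import *
BPz=BP-BR.apply([0,0,.0017])
out=[]
L=np.array([[0,0],[.09,0],[.09,.064],[0,.064]])
for c,(x0,y0,x1,y1),s in(("top",(196,130,256,240),5.4),("scene",(222,165,312,262),4.4)):
    d=read_camera(c)
    a=cv2.resize(d["image"][y0:y1,x0:x1,::-1],None,fx=s,fy=s,interpolation=cv2.INTER_CUBIC)
    q=np.zeros((600,400,3),np.uint8); a=a[:600,:400]; q[:a.shape[0],:a.shape[1]]=a; out.append(q)
cv2.imwrite("pics/chk3.png",np.hstack(out))
E
```

```text
19.525 [255.3  31.4 165. ] [-1.28 -0.2   0.95] 0.007216208067757816
top edge y(mm) at x 0.07 63.0
top edge y(mm) at x 0.078 63.5
top edge y(mm) at x 0.085 63.5
top edge x at y 0.045 92.0
top edge x at y 0.055 91.0
scene edge x at y 0.045 89.5
scene edge x at y 0.055 89.5
```

View pics/chk3.png

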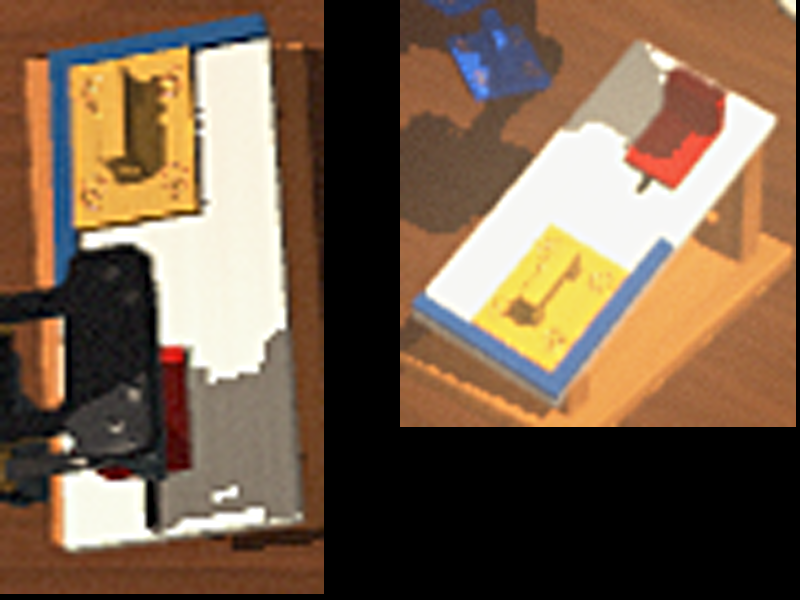

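The pull lies home in the corner on both fences (top 70-200, 45-225; no gap; edges measured at x about 90, y 63.5 mm). I lower the shut fingers behind the tab.

>>> {"fn": "servo_tool", "kwargs": {"deltas": [-1,0,0,0.8,0,0,0,-1,0,0,1.8,0,0,0,-1,0,0,2.7,0,0,0,-1,0,0,3.2,0,0,0,-1,0,0,3.2,0,0,0,-1,0.1,0,3.2,0,0,0,-1,0.2,0,3.2,0,0,0,-1,0.25,0,3.2,0,0,0]}}

```text
t: 20.78
tcp_pos: [0.481, 0.1572, 0.3258]
eef_rot: [0.129, 0.979, 0.054, -0.15]
force: [-0.8, -1.0, 0.4]
gripper_width: 0.006
grip_force: 0.0
```

>>> {"fn": "servo_tool", "kwargs": {"deltas": [-1,0.05,0,0,0,0,0,-1,0.1,0,0,0,0,0,-1,0.15,0,0,0,0,0,-1,0.2,0,0,0,0,0,-1,0.25,0,0,0,0,0,-1,0.3,0,0,0,0,0]}}

```text
t: 21.52
tcp_pos: [0.4912, 0.1578, 0.3219]
eef_rot: [0.129, 0.978, 0.054, -0.151]
force: [-7.0, 0.5, 7.4]
gripper_width: 0.005
grip_force: 3.8
```

```bash
python3 -c "from h import *;st()"
```

```text
21.525 [231.6  31.1  36.1] [8.87 0.22 4.95] 0.004819168298640863
```

>>> {"fn": "servo_tool", "kwargs": {"deltas": [-1,0.1,0,0,0,0,0,-1,0.2,0,0,0,0,0,-1,0.3,0,0,0,0,0,-1,0.4,0,0,0,0,0,-1,0.5,0,0,0,0,0,-1,0.6,0,0,0,0,0,-1,0.7,0,0,0,0,0,-1,0.8,0,0,0,0,0,-1,0.9,0,0,0,0,0,-1,1,0,0,0,0,0,-1,1.05,0,0,0,0,0,-1,1.1,0,0,0,0,0]}}

```text
t: 23.02
tcp_pos: [0.5329, 0.1607, 0.3083]
eef_rot: [0.129, 0.978, 0.054, -0.151]
force: [-5.7, 0.4, 6.6]
gripper_width: 0.003
grip_force: 3.8
```

```bash
cat >> h.py <<'E'
def jawgap():
    "gap (mm) along y=32 between pull rear edge (z 8) and red foot front (z 9), from scene"
    d=read_camera("scene"); P=BP-BR.apply([0,0,.0017])
    for y in(.02,.032,.044):
        xs=np.arange(.06,.16,.0005); p=proj(d,BR.apply(np.c_[xs,np.full(len(xs),y),np.full(len(xs),.0085)])+P)
        v=cv2.remap(d["image"],p[:,:1].astype(np.float32),p[:,1:].astype(np.float32),cv2.INTER_LINEAR)[:,0].astype(int)
        red=(v[:,0]-v[:,1]>60)&(v[:,0]>90)&(v[:,1]<90)
        print("red starts x",y,1000*xs[np.argmax(red)].round(4) if red.any() else None)
E
python3 -c "from h import *;st();jawgap()"
```

```text
23.025 [187.6  31.1  36.1] [7.41 0.3  4.62] 0.003128175913179824
red starts x 0.02 108.5
red starts x 0.032 109.0
red starts x 0.044 108.5
```

The clamp's front is at about x = 109 mm, so about 19 mm to go.

>>> {"fn": "servo_tool", "kwargs": {"deltas": [-1,0.06,0,0,0,0,0,-1,0.12,0,0,0,0,0,-1,0.18,0,0,0,0,0,-1,0.24,0,0,0,0,0,-1,0.3,0,0,0,0,0,-1,0.34,0,0,0,0,0,-1,0.36,0,0,0,0,0,-1,0.36,0,0,0,0,0]}}

```text
t: 24.08
tcp_pos: [0.5466, 0.1617, 0.3038]
eef_rot: [0.129, 0.978, 0.054, -0.151]
force: [-6.1, 0.7, 5.6]
gripper_width: 0.004
grip_force: 3.2
```

```bash
python3 -c "from h import *;st();jawgap()"
```

```text
24.075 [173.1  31.2  36.1] [ 7.46 -0.27  3.67] 0.003636205382519599
red starts x 0.02 94.0
red starts x 0.032 94.5
red starts x 0.044 94.0
```

>>> {"fn": "servo_tool", "kwargs": {"deltas": [-1,0.01,0,0,0,0,0,-1,0.02,0,0,0,0,0,-1,0.03,0,0,0,0,0,-1,0.04,0,0,0,0,0,-1,0.05,0,0,0,0,0]}}

```text
t: 24.75
tcp_pos: [0.5484, 0.1618, 0.3032]
eef_rot: [0.129, 0.978, 0.054, -0.152]
force: [-5.4, 0.8, 6.0]
gripper_width: 0.007
grip_force: 3.8
```

```bash
python3 -c "from h import *;st();jawgap()"
```

```text
24.75 [171.2  31.1  36.1] [ 6.94 -0.1   4.24] 0.0069061095743568075
red starts x 0.02 93.0
red starts x 0.032 93.5
red starts x 0.044 92.5
```

>>> {"fn": "servo_tool", "kwargs": {"deltas": [-1,0.01,0,0,0,0,0,-1,0.01,0,0,0,0,0]}}

```text
t: 25.05
tcp_pos: [0.5488, 0.1619, 0.3031]
eef_rot: [0.129, 0.978, 0.054, -0.151]
force: [-5.2, -0.1, 5.4]
gripper_width: 0.005
grip_force: 3.6
```

>>> {"fn": "servo_tool", "kwargs": {"deltas": [-1,0.01,0,0,0,0,0,-1,0.01,0,0,0,0,0]}}

```text
t: 25.3
tcp_pos: [0.5492, 0.1619, 0.303]
eef_rot: [0.129, 0.978, 0.054, -0.151]
force: [-5.6, -0.9, 6.0]
gripper_width: 0.009
grip_force: 3.6
```

>>> {"fn": "servo_tool", "kwargs": {"deltas": [-1,0.01,0,0,0,0,0,-1,0.01,0,0,0,0,0]}}

```text
t: 25.55
tcp_pos: [0.5495, 0.1619, 0.3028]
eef_rot: [0.129, 0.978, 0.054, -0.151]
force: [-5.7, 0.4, 6.4]
gripper_width: 0.006
grip_force: 3.6
```

>>> {"fn": "servo_tool", "kwargs": {"deltas": [-1,0.01,0,0,0,0,0,-1,0.01,0,0,0,0,0]}}

```text
t: 25.8
tcp_pos: [0.5499, 0.1619, 0.3027]
eef_rot: [0.129, 0.978, 0.054, -0.151]
force: [-5.3, -0.4, 5.3]
gripper_width: 0.004
grip_force: 3.6
```

>>> {"fn": "servo_tool", "kwargs": {"deltas": [-1,0.01,0,0,0,0,0,-1,0.01,0,0,0,0,0]}}

```text
t: 26.05
tcp_pos: [0.5502, 0.162, 0.3026]
eef_rot: [0.129, 0.978, 0.054, -0.152]
force: [-7.3, 0.4, 7.1]
gripper_width: 0.004
grip_force: 4.6
```

>>> {"fn": "servo_tool", "kwargs": {"deltas": [-1,0.005,0,0,0,0,0,-1,0.005,0,0,0,0,0]}}

```text
t: 26.3
tcp_pos: [0.5502, 0.162, 0.3026]
eef_rot: [0.129, 0.978, 0.054, -0.152]
force: [-9.4, 1.0, 9.0]
gripper_width: 0.006
grip_force: 5.3
```

>>> {"fn": "servo_tool", "kwargs": {"deltas": [-1,0.005,0,0,0,0,0,-1,0.005,0,0,0,0,0]}}

```text
t: 26.55
tcp_pos: [0.5503, 0.162, 0.3026]
eef_rot: [0.129, 0.978, 0.054, -0.152]
force: [-9.5, 0.2, 10.1]
gripper_width: 0.005
grip_force: 6.1
```

>>> {"fn": "servo_tool", "kwargs": {"deltas": [-1,0.005,0,0,0,0,0,-1,0.005,0,0,0,0,0]}}

```text
t: 26.8
tcp_pos: [0.5504, 0.162, 0.3026]
eef_rot: [0.129, 0.978, 0.054, -0.152]
force: [-10.8, 0.9, 12.1]
gripper_width: 0.005
grip_force: 6.8
```

```bash
python3 - <<'E'
from h import *
for i in range(4): st(); read_camera("top")
E
```

```text
26.8 [169.4  31.2  36.1] [13.93  0.39  8.38] 0.005184484858097947
26.85 [169.4  31.2  36.1] [13.44  0.36  8.01] 0.006284641261493138
26.9 [169.4  31.2  36.1] [13.41  1.76  8.13] 0.007962493085863878
26.95 [169.4  31.2  36.1] [14.04  0.66  7.05] 0.008400665601540857
```

About 6.5 N now bears on the pull. One more small step, then I back straight off.

>>> {"fn": "servo_tool", "kwargs": {"deltas": [-1,0.004,0,0,0,0,0,-1,0.004,0,0,0,0,0]}}

```text
t: 27.25
tcp_pos: [0.5504, 0.162, 0.3026]
eef_rot: [0.129, 0.978, 0.054, -0.152]
force: [-11.3, 1.5, 13.4]
gripper_width: 0.006
grip_force: 7.4
```

```bash
python3 - <<'E'
from h import *
for i in range(3): st(); read_camera("top")
E
```

```text
27.25 [169.4  31.2  36.1] [14.8   0.09  9.55] 0.005957324543184094
27.3 [169.4  31.2  36.1] [14.28  0.97  9.18] 0.00391593073526597
27.35 [169.4  31.2  36.1] [15.34  1.65  8.59] 0.0037830012270313983
```

>>> {"fn": "servo_tool", "kwargs": {"deltas": [-1,-0.03,0,0,0,0,0,-1,-0.1,0,0,0,0,0,-1,-0.3,0,0,0,0,0,-1,-0.6,0,0,0,0,0,-1,-0.6,0,-1,0,0,0,-1,-0.6,0,-2.2,0,0,0,-1,-0.6,0,-3.2,0,0,0,-1,-0.6,0,-3.2,0,0,0]}}

```text
t: 28.4
tcp_pos: [0.565, 0.1955, 0.4304]
eef_rot: [0.128, 0.979, 0.054, -0.148]
force: [0.1, 0.3, -1.2]
gripper_width: 0.005
grip_force: 0.0
```

```bash
python3 - <<'E'
from h import *
st(); jawgap()
d=read_camera("scene"); P=BP-BR.apply([0,0,.0017])
# gap to the fences: any white between plate top edge and fence
for n,A,C in(("side",(.06,-.008,.007),(.06,.012,.007)),("side2",(.02,-.008,.007),(.02,.012,.007)),("low",(-.008,.02,.007),(.012,.02,.007))):
    t=np.linspace(0,1,21)[:,None]; p=proj(d,BR.apply(np.array(A)*(1-t)+np.array(C)*t)+P).astype(np.float32)
    v=cv2.remap(d["image"],p[:,:1],p[:,1:],cv2.INTER_LINEAR)[:,0]; print(n,"min saturation",cv2.cvtColor(v[None],cv2.COLOR_RGB2HSV)[0,:,1].min())
E
```

```text
28.4 [191.4  31.  167. ] [-0.52 -0.56 -0.97] 0.005233912918109421
red starts x 0.02 94.0
red starts x 0.032 94.5
red starts x 0.044 93.5
side min saturation 26
side2 min saturation 36
low min saturation 24
```

```bash
python3 - <<'E'
from h import *
d=read_camera("scene"); P=BP-BR.apply([0,0,.0017])
def pr(n,A,C,k):
    t=np.linspace(0,1,k)[:,None]; p=proj(d,BR.apply(np.array(A)*(1-t)+np.array(C)*t)+P).astype(np.float32)
    print(n,cv2.remap(d["image"],p[:,:1],p[:,1:],cv2.INTER_LINEAR)[:,0].tolist())
pr("jaw",(.08,.032,.008),(.104,.032,.008),13)
pr("side",(.06,-.01,.007),(.06,.014,.007),13)
pr("low",(-.01,.02,.007),(.014,.02,.007),13)
for r in cut_out("top","pull")[:4]: print(r["conf"],r["extent"])
E
```

```text
jaw [[240, 200, 79], [247, 220, 84], [247, 224, 84], [247, 227, 86], [247, 228, 90], [241, 189, 81], [232, 126, 69], [237, 94, 63], [241, 77, 59], [241, 81, 63], [241, 86, 65], [241, 88, 64], [242, 88, 64]]
side [[103, 127, 169], [100, 130, 175], [101, 131, 177], [111, 134, 180], [163, 152, 168], [222, 183, 139], [248, 214, 98], [251, 227, 83], [248, 227, 86], [247, 226, 87], [247, 226, 85], [247, 223, 87], [247, 223, 90]]
low [[96, 123, 164], [97, 129, 177], [94, 127, 177], [101, 127, 174], [130, 135, 169], [192, 164, 137], [248, 206, 94], [252, 227, 84], [250, 229, 84], [248, 227, 84], [247, 225, 81], [247, 226, 85], [247, 227, 90]]
0.8 [209.4, 137.6, 233.2, 169.1]
0.8 [362.1, 198.9, 396.5, 232.6]
0.71 [308.5, 234.3, 342.4, 267.2]
```

Gold goes straight to red, and blue straight to gold, with no white between, so the clamp touches the pull and both fences are closed. I hand it in.

```bash
python3 -c "
from h import *
print(close_job())"
```

```text
the job is handed in; nothing more can be done
None
```

The pull is home in the corner of both fences and clamped at about 7–8 N (estimated from the wrist force). It stuck about 5 mm short of the side fence, so I nudged it home rather than it sliding all the way by itself. The job is handed in at about 29 s, and no verdict came back.

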